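# Point out the marinade ingredients in order

### The arm

A 6-joint arm with a two-finger parallel gripper is mounted at the origin on a cart in front of the work surface, level with it; the furniture and walls round the work are solid. World frame = base frame: x ahead of the robot, y to its left, z up, the work surface at z = 0. Lengths are in m, angles in rad, forces in N, time in s.
With the tool pointing down it reaches from about 0.275 to 0.75 m from the base axis. Payload 10.2 kg.
Tool frame: the origin (TCP) lies between the finger pads, 19 mm behind the fingertips; this is the grasp point; z points along the fingers, y is the line along which they close (so a half turn about z gives the same grasp; the last joint's range is limited). The gripper opens to 85 mm and grips with 20 to 120 N. Pads are 22 mm wide; open, the fingers measure 114 mm over their backs; the gripper's body (76 mm by 85 mm) begins 54 mm behind the grasp point. The pads swing forward as they close: fully open they stand 13 mm farther back than shut.
Start: joints at [1.089, 0.313, 1.498, -0, 1.331, -0.223], TCP at [0.134, 0.508, 0.25] pointing down, gripper open.
Joint ranges: [-2.94, 2.94], [-0.97, 2.17], [0.19, 2.56], [-1.23, 4.37], [0.02, 3.11], [-2.88, 2.88]. Speed limits (rad/s): [2.39, 2.39, 3.01, 3.14, 3.14, 3.14].

### API

Orientations are given as a unit quaternion [x, y, z, w].
In Python, from bench import env, kinematics, monitor, eyes, job gives the robot as it stands. The module is installed in compiled form; this text tells all that it offers. Calls block until the motion is done:
- env.reach(position, orientation): joint-space move of the TCP to a pose.
- env.movel(position, velocity=0.15, frame=None, guard=None): straight line of the TCP; frame=None keeps the orientation; velocity is the mean speed in m/s. With guard (N) it stops when the force on the tool has changed by that much, and returns True; else False.
- env.set_joints(angles): joint-space move.
- env.release() and env.close_gripper(effort=None): open the fingers fully, or close them until they stop; effort is the grip in N (None keeps the last).
- env.hold(seconds).
- kinematics.ik(position, orientation): joint angles nearest the present ones, or None.
- monitor.sense(): the state.
- eyes.grab_frame(name): name is "scene" or "top" or "wrist"; returns a dict with "frame" (420x560x3 uint8, red, green, blue), "mtx" (3x3 intrinsics, pixels), "k1" (the pictures are not rectified: a ray, as slopes to the right and down, at radius r is drawn at 1 + k1 r^2 times it, then the intrinsics apply), "view" (4x4, takes a point from world to camera coordinates). Camera axes: x right, y down, z forward; pixel columns grow to the right and rows downward; lengths in m; the calibration is good to about 2 mm. A picture is of the moment at which its call begins. There is no depth.
A pose or a line that the arm cannot do raises env.MotionError and nothing moves.
- job.hand_in(): hands the job in; it is judged then, once.
The state is a dict: "clock": time; "joints": joint angles; "qvel": joint speeds; "joint_efforts": joint torques, N m; "position": TCP position; "ee_rot": TCP orientation; "contact_force": force on the tool from outside, world axes, zero at the start; "ft_torque": the same for the moment, N m; "finger_gap": opening from 0.0 (shut) to 1.0 (fully open); "gripper_force": force on a finger pad.
Only numpy, scipy, OpenCV 4.12 (cv2) and the standard library are available. Lean on these libraries where they do the work, as an engineer would, in place of code of your own. Each camera call takes 0.05 s, during which the arm holds its last target. There are 200 camera calls.

### The job

Show the kitchen helper what goes into the marinade: with the fingers pointing straight down, point at the middle of the garlic bulb, then the lemon, then the small grey salt shaker, in that order, stopping with the fingertips just above each (two or three centimetres clear) for about two seconds. Touch and move nothing, the wall cabinet included, and between the three travel well above everything, never coming down over the tin, the drinking glass or the spice jar that stand among them. Finish still pointing at the shaker and stay there.

Things in the scene. Friction and masses are not known exactly. Their poses are not given: they have to be found in the camera images.
- garlic: a whole pale pinkish-white garlic bulb, 60 x 57 mm across and 58 mm high, standing with its stem up. Stands loose on the worktop (z = 0); the origin is the centre of its underside, z axis up.
- lemon: a whole yellow lemon lying on its side, 71 x 53 mm across and 51 mm high; its x axis runs along its length. Stands loose on the worktop (z = 0); the origin is the centre of its underside, z axis up.
- shaker: a small grey salt shaker with a paler domed top with holes, 44 mm in diameter and 90 mm high, upright. Stands loose on the worktop (z = 0); the origin is the centre of its underside, z axis up.
- tuna_tin: bystander: a red food tin with a bare metal top, 57 mm in diameter and 72 mm high, upright. Stands loose on the worktop (z = 0); the origin is the centre of its underside, z axis up.
- shot_glass: bystander: a small clear drinking glass, 48 mm in diameter and 61 mm high, open at the top, upright. Stands loose on the worktop (z = 0); the origin is the centre of its underside, z axis up.
- spice_jar: bystander: a glass spice jar with a red screw cap and a label, 45 mm in diameter and 106 mm high, upright. Stands loose on the worktop (z = 0); the origin is the centre of its underside, z axis up.
- cabinet_edge (a point): the lower front edge of the green wall cabinet doors that hang over the back of the worktop: fixed; the doors fill the space above and run along y over the whole width, the cabinet's body begins 40 mm lower and 20 mm farther back, door knobs stand 22 mm out towards the robot. Keep the arm and hand on the robot's side of it.
There are look-alikes about, which are no part of the job. Leave any purple or turquoise look-alike of the garlic alone.

How it is judged:
By the outcome, as a careful person would: the job done as asked, in the order asked, and still so for the second after the job is handed in, with the robot touching nothing.
It also fails if it takes over 58 s, if anything falls off the work surface, if the arm or the gripper's body presses on something with over 40 N, if the wrist force passes 120 N, or if a joint passes its speed limit or range.

## Working session

There is one attempt and no reset: what is moved stays moved. The work goes in short steps, each a Python script; the robot and the scene stay as the last script left them, time stands still between calls to the robot, and variables do not carry over. Pictures are saved under pics/ and viewed, at most 10 in all, crops included, and the job is handed in when it is done.

```bash
mkdir -p pics; cat > h.py <<'E'
import numpy as np, cv2
from bench import env, kinematics, monitor, eyes, job
def ray(f,u,v):
    K=f["mtx"]; d=np.array([(u-K[0][2])/K[0][0],(v-K[1][2])/K[1][1]]); s=d.copy()
    for _ in range(20): s=d/(1+f["k1"]*(s@s))
    V=np.array(f["view"]); R=V[:3,:3]; o=-R.T@V[:3,3]
    return o,R.T@np.r_[s,1]
def plane(f,u,v,z):
    o,r=ray(f,u,v); return o+r*(z-o[2])/r[2]
def proj(f,P):
    V=np.array(f["view"]); c=V[:3,:3]@np.array(P)+V[:3,3]; s=c[:2]/c[2]; s=s*(1+f["k1"]*(s@s)); K=f["mtx"]
    return np.array([s[0]*K[0][0]+K[0][2], s[1]*K[1][1]+K[1][2]])
def save(f,n): cv2.imwrite("pics/"+n,cv2.cvtColor(f["frame"],cv2.COLOR_RGB2BGR))
E
python3 - <<'E'
from h import *
import pickle
for n in ("scene","top"):
    f=eyes.grab_frame(n); save(f,n+".png"); pickle.dump(f,open(n+".pkl","wb"))
    V=np.array(f["view"]); print(n,-V[:3,:3].T@V[:3,3],f["k1"])
s=monitor.sense(); print(s["clock"],s["ee_rot"],s["position"])
E
```

```text
scene [ 0.1072748  -0.77485055  0.79839027] 0.04532242463042484
top [0.47554492 0.02723235 1.48467012] -0.1066782361608368
0.1 [ 1.29031264e-01  9.91640364e-01 -5.31921690e-04 -1.97496725e-04] [0.13425873 0.50733363 0.24949775]
```

View pics/top.png

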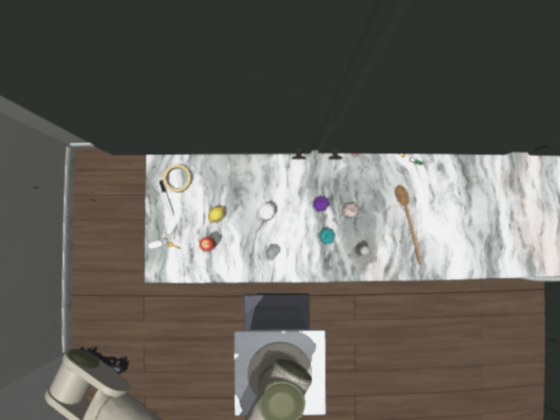

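View pics/scene.png

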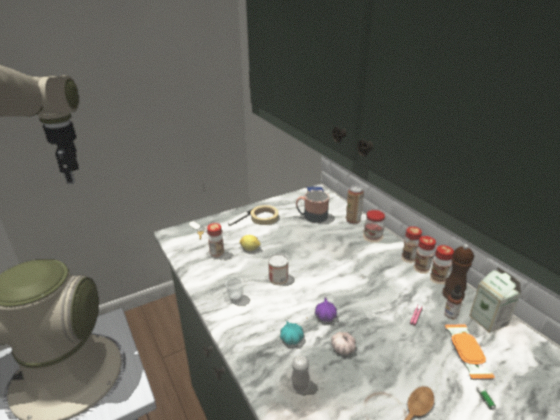

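The top view shows +y to the left and +x up. Candidates:
- **Garlic:** pale pinkish bulb at top (350,210), scene (344,343). This one fits. The purple (321,204) and turquoise (327,236) bulbs are look-alikes.
- **Lemon:** yellow, at top (216,214), scene (250,242).
- **Shaker:** grey, with a paler dome, at top (362,248), scene (300,370). The other greyish round things are the glass (273,251) and the tin (267,211).
- **Spice jar:** red cap, at (207,243).

Next I'll confirm these in one enlarged crop and measure from both views.

```bash
python3 - <<'E'
from h import *
import pickle
S=pickle.load(open("scene.pkl","rb"));T=pickle.load(open("top.pkl","rb"))
def two(a,b):
    o1,r1=ray(T,*a);o2,r2=ray(S,*b)
    A=np.c_[r1,-r2];t=np.linalg.lstsq(A,o2-o1,rcond=None)[0];p,q=o1+r1*t[0],o2+r2*t[1]
    return (p+q)/2,np.linalg.norm(p-q)
for n,a,b,h in (("garlic",(350,210),(344,343),.03),("lemon",(216,214),(250,242),.026),("shaker",(362,248),(300,370),.05),("tin",(267,211),(279,268),.04),("glass",(273,251),(235,290),.03),("jar",(207,243),(215,238),.07)):
    p,g=two(a,b);print(n,p.round(3),round(g,3),"plane",plane(T,*a,h)[:2].round(3),plane(S,*b,h)[:2].round(3))
# cabinet edge: planes containing y
o1,r1=ray(T,240,153.5)
for c in ((300,139),(400,192),(500,246)):
    g=cv2.cvtColor(S["frame"],cv2.COLOR_RGB2GRAY)[:,c[0]].astype(int)
    col=g[90:300]; e=90+np.argmax(np.convolve(col,[1,1,1,-1,-1,-1],'valid'))+2.5
    o2,r2=ray(S,c[0],e); A=np.c_[r1[[0,2]],-r2[[0,2]]];t=np.linalg.solve(A,(o2-o1)[[0,2]])
    print("edge",c[0],e,(o1+r1*t[0])[[0,2]].round(3))
a=cv2.resize(S["frame"][220:400,190:370],None,fx=2.2,fy=2.2,interpolation=2)
b=cv2.resize(T["frame"][185:275,190:390],None,fx=2,fy=2,interpolation=2)
im=np.zeros((600,400,3),np.uint8);im[:396,:396]=a;im[400:580,:400]=b
save({"frame":im},"crop.png")
E
```

```text
garlic [ 0.573 -0.252  0.019] 0.002 plane [ 0.572 -0.249] [ 0.568 -0.259]
lemon [0.561 0.219 0.026] 0.002 plane [0.56  0.219] [0.562 0.218]
shaker [ 0.436 -0.284  0.047] 0.007 plane [ 0.439 -0.285] [ 0.431 -0.284]
tin [0.568 0.041 0.041] 0.002 plane [0.569 0.041] [0.568 0.043]
glass [0.426 0.023 0.038] 0.01 plane [0.431 0.021] [0.425 0.033]
jar [0.459 0.245 0.062] 0.003 plane [0.46  0.243] [0.454 0.235]
edge 300 188.5 [0.744 0.17 ]
edge 400 241.5 [0.73  0.241]
edge 500 272.5 [0.712 0.329]
```

View pics/crop.png

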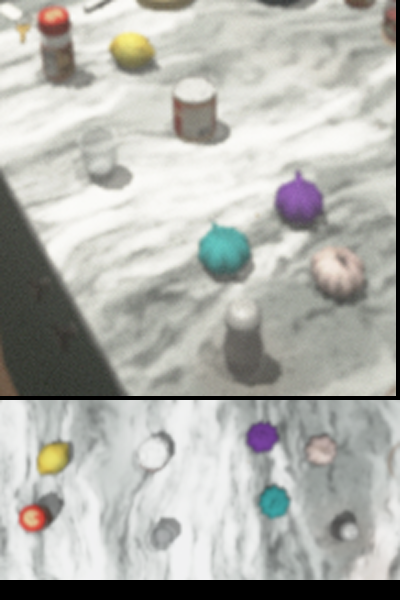

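The crop confirms the pale pink bulb as garlic, the yellow lemon, and the grey shaker with its pale dome. The tin, glass and red-capped jar are separate from them. Next I'll redo the cabinet edge, close the fingers, go high above the garlic and check with the wrist camera.

```bash
python3 - <<'E'
from h import *
import pickle
S=pickle.load(open("scene.pkl","rb"));T=pickle.load(open("top.pkl","rb"))
o1,r1=ray(T,240,153.5)
g=cv2.GaussianBlur(cv2.cvtColor(S["frame"],cv2.COLOR_RGB2GRAY),(3,3),0).astype(int)
for c in (300,350,400,450,500,540):
    col=g[:,c]; e=int(np.argmax(col[60:]>col[20:60].mean()+30))+60
    o2,r2=ray(S,c,e); t=np.linalg.solve(np.c_[r1[[0,2]],-r2[[0,2]]],(o2-o1)[[0,2]])
    print("edge",c,e,(o1+r1*t[0])[[0,2]].round(3))
env.close_gripper(20)
Q=monitor.sense()["ee_rot"]; Q=np.array([.129,.9916,0,0]);Q/=np.linalg.norm(Q)
for p in ([.572,-.251,.26],[.572,-.251,.102],[.561,.219,.26],[.561,.219,.095],[.437,-.284,.26],[.437,-.284,.134]):
    q=kinematics.ik(p,Q); print(p,None if q is None else np.round(q,2))
env.reach([.572,-.251,.26],Q)
f=eyes.grab_frame("wrist");save(f,"w1.png");pickle.dump(f,open("w1.pkl","wb"))
s=monitor.sense();print(s["clock"],s["position"],s["finger_gap"],s["contact_force"])
print("pred garlic",proj(f,[.572,-.251,.03]),"shaker",proj(f,[.437,-.284,.09]))
E
```

```text
edge 300 141 [0.706 0.355]
edge 350 171 [0.706 0.355]
edge 400 200 [0.706 0.357]
edge 450 230 [0.706 0.357]
edge 500 260 [0.706 0.355]
edge 540 283 [0.706 0.357]
[0.572, -0.251, 0.26] [-0.6   0.53  1.15 -0.    1.46 -1.91]
[0.572, -0.251, 0.102] [-0.6   0.67  1.35 -0.    1.12 -1.91]
[0.561, 0.219, 0.26] [ 0.18  0.48  1.23 -0.    1.43 -1.13]
[0.561, 0.219, 0.095] [ 0.18  0.63  1.43 -0.    1.07 -1.13]
[0.437, -0.284, 0.26] [-0.8   0.3   1.49 -0.    1.35 -2.11]
[0.437, -0.284, 0.134] [-0.8   0.43  1.66 -0.    1.05 -2.11]
3.9833 [ 0.57222804 -0.25035362  0.26004236] -0.00024185539570224725 [-1.02285276  0.18850658 -0.59201648]
pred garlic [279.66227188 177.78761839] shaker [204.16519569  57.16602791]
```

View pics/w1.png

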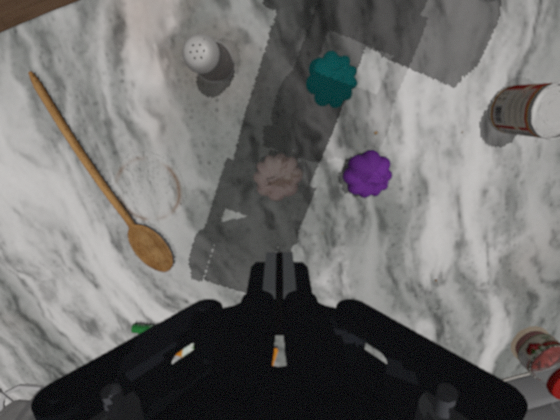

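The wrist view has the garlic at (278,177), predicted (280,178), and the shaker dome at (202,53), predicted (204,57), so both agree within about 3 mm. There is also a faint clear ring at (155,190). I'll check what that is before descending.

```bash
python3 - <<'E'
from h import *
import pickle
S,T,f=[pickle.load(open(n+".pkl","rb")) for n in ("scene","top","w1")]
print("garlic",plane(f,278,177,.03),"shaker",plane(f,202,53,.087))
print([T["mtx"],S["mtx"],f["mtx"]][2][0][0], "cam",ray(f,280,200)[0])
im=np.zeros((500,800,3),np.uint8)
for h in (0,.06,.1):
    p=plane(f,153,190,h); u=proj(T,p);v=proj(S,p); print(h,p.round(3),u.round(),v.round())
p=plane(f,153,190,.03)
def crop(F,c,r,s):
    x,y=int(c[0]),int(c[1]); a=F["frame"][max(y-r,0):y+r,max(x-r,0):x+r]
    a=cv2.resize(a,None,fx=s,fy=s,interpolation=2).astype(float); return np.clip((a-a.mean())*1.5+128,0,255).astype(np.uint8)
for i,(F,c,r,s) in enumerate(((T,proj(T,p),35,5.5),(S,proj(S,p),60,3.2))):
    a=crop(F,c,r,s); im[:a.shape[0],i*400:i*400+min(400,a.shape[1])]=a[:,:400]
save({"frame":im},"ring.png")
E
```

```text
garlic [ 0.57059552 -0.25263626  0.03      ] shaker [ 0.43261334 -0.28531702  0.087     ]
310.00443136176176 cam [ 0.4946215  -0.23107408  0.38469086]
0 [ 0.552 -0.415  0.   ] [394. 216.] [384. 409.]
0.06 [ 0.543 -0.387  0.06 ] [391. 218.] [374. 381.]
0.1 [ 0.537 -0.368  0.1  ] [389. 219.] [367. 362.]
```

View pics/ring.png

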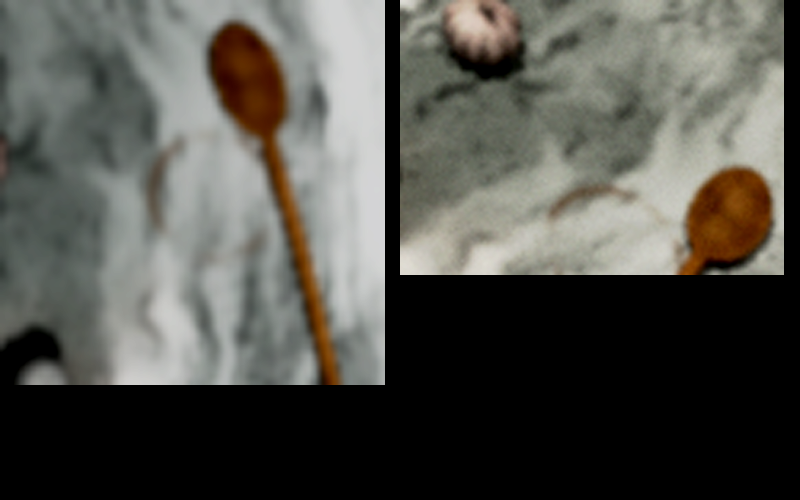

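The ring is a flat coffee stain on the worktop, so nothing stands there. I'll run the sequence, refining the lemon and shaker from the wrist camera on the way.

```bash
python3 - <<'E'
from h import *
def st(m):
    s=monitor.sense();print(m,round(s["clock"],2),np.round(s["position"],4),np.round(s["contact_force"],1))
g=[.571,-.251]
env.movel([*g,.26]);env.movel([*g,.102],.12);st("garlic");env.hold(2.3);env.movel([*g,.26]);st("up")
env.movel([.561,.219,.26],.2)
f=eyes.grab_frame("wrist");save(f,"w2.png")
hsv=cv2.cvtColor(f["frame"],cv2.COLOR_RGB2HSV);m=cv2.inRange(hsv,(20,110,60),(35,255,255))
c=max(cv2.findContours(m,0,2)[0],key=cv2.contourArea);M=cv2.moments(c);u=(M["m10"]/M["m00"],M["m01"]/M["m00"])
L=plane(f,*u,.026);print("lemon",u,cv2.contourArea(c),L,"pred",proj(f,[.561,.219,.026]))
l=[.561,.219]
if np.hypot(*(L[:2]-l))<.012: l=list((np.array(l)+L[:2])/2)
env.movel([*l,.26]);env.movel([*l,.095],.12);st("lemon");env.hold(2.3);env.movel([*l,.26]);st("up")
E
```

```text
garlic 5.7 [ 0.5713 -0.2512  0.1028] [0.2 0.7 0.7]
up 9.2 [ 0.5708 -0.2509  0.259 ] [-0.3  0.5 -0.1]
lemon (279.4566304028227, 176.27119474664312) 1700.5 [0.55987152 0.21773221 0.026     ] pred [280.74052336 176.90593986]
lemon 13.53 [0.5608 0.2184 0.0957] [-0.4  0.3 -1.4]
up 17.07 [0.5602 0.2183 0.2591] [-0.4  0.1 -0.1]
```

View pics/w2.png

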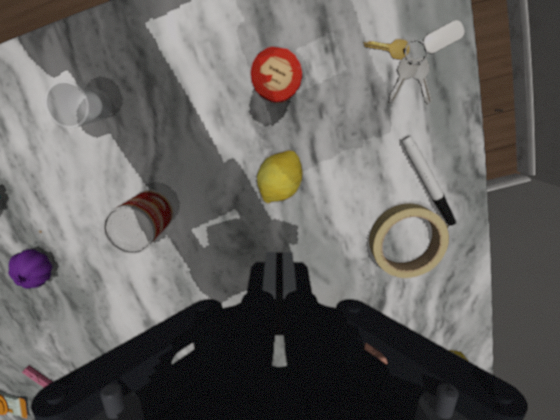

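The lemon was at (279,176), as predicted, with the spice jar and tin undisturbed. Now the shaker: I'll go to the pose above it, then descend and look.

```bash
python3 - <<'E'
from h import *
def st(m):
    s=monitor.sense();print(m,round(s["clock"],2),np.round(s["position"],4),np.round(s["contact_force"],1),np.abs(s["qvel"]).max().round(4))
k=[.435,-.285]
env.movel([*k,.26],.2);st("above")
env.movel([*k,.134],.12);st("shaker");env.hold(2.5)
f=eyes.grab_frame("wrist");save(f,"w3.png");st("end")
print("pred dome",proj(f,[*k,.09]))
E
```

```text
above 19.82 [ 0.4351 -0.2846  0.26  ] [ 0.1  0.1 -0.2] 0.0024
shaker 21.02 [ 0.4353 -0.2852  0.1347] [ 0.3 -0.6  0.4] 0.003
end 23.57 [ 0.435 -0.285  0.134] [-0.5 -0.9  0.2] 0.001
pred dome [281.35075839 246.63117282]
```

View pics/w3.png

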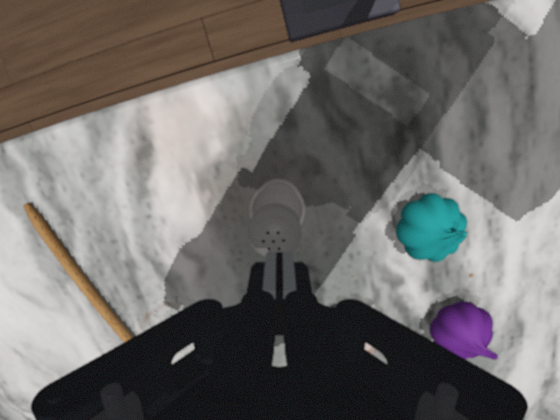

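The fingertips are just clear of the shaker. The dome's hole pattern sits at about (274,238), against a predicted (281,247), so the tips are about 5 mm off centre. I'll nudge level onto the middle, hold again and hand in.

```bash
python3 - <<'E'
from h import *
f=eyes.grab_frame("wrist"); P=plane(f,274,238,.089); print(P)
if np.hypot(P[0]-.435,P[1]+.285)<.012: env.movel([P[0],P[1],.134],.02)
env.hold(2.5)
s=monitor.sense();print(s["clock"],s["position"],s["contact_force"])
print(job.hand_in())
E
```

```text
[ 0.42887283 -0.2879068   0.089     ]
26.6083 [ 0.42888054 -0.28789496  0.13400014] [-0.42172655  0.60509448  0.09915987]
the job is handed in; nothing more can be done
None
```

I pointed at the garlic, the lemon and then the shaker, each for over two seconds about 2.5 cm clear, touching nothing as far as the force readings show, and handed in at 26.6 s still pointing at the shaker.

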